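# Bring the bench transformer up to the red mark

## Task

Bring the bench transformer up for a test: first push its pointer knob back to the zero stop (anticlockwise), then, with the knob at zero, press the far half of the green rocker down to switch on, and then push the knob round clockwise until its white line stands on the red scale mark, without running past the mark. Push the knob steadily with a fingertip against one side of its bar at a time, never pinched between the fingers or flicked. Leave the loose parts and tools around it where they are, and finish with the switch on and the hand clear.

Things in the scene. Friction and masses are not known exactly. Their poses are not given: they have to be found in the camera images.
- transformer: bench transformer, a light grey box fixed to the bench, 152 mm deep (x) x 206 mm wide (y), black top panel 104 mm above the bench; origin: centre of its underside, x axis from its front (meter, terminals) to its back, y to its left. On the panel: left, a silver scale plate, 127 mm across, top face 106.5 mm above the bench, with the pointer knob; right, the rocker. Nothing else stands up over 3 mm
- dial (a joint): angle of the knob, rad: 0 at the zero stop, growing clockwise from above, far stop 5.0; the red mark's middle is at 3.8 (the mark spans 0.08 either side). Stiff (0.08 N m, about 2 N at the bar's end), no spring: it stays where it is left. In the transformer's frame the white line points at the angle 2.5 - dial from +x (anticlockwise positive): at zero to the front left, then left, back, right
- dial_axis (a point): point on the knob's vertical axis, 14.5 mm above the scale plate; axes as the transformer's. The black knob is an upright bar, 12 to 14 mm thick, from 27 mm behind the axis to 47 mm ahead of it (the pointer, white line on top), 4 to 27 mm above the plate, on a round hub of radius 20.5 mm at the foot (18 mm from 7 mm up). The space beside the bar outside the hub is free
- pointer_tip (a point): outer end of the white line on the knob, 47.5 mm from the axis, on top of the bar, 26.5 mm above the plate
- red_mark (a point): middle of the red radial mark on the scale plate, 55.5 mm from the axis (mark 14 mm long, 8.8 mm wide)
- zero_mark (a point): middle of the thick black line on the scale plate to which the white line points at the zero stop, 55.5 mm from the axis
- flank_up: the side of the knob's bar that is pushed to turn it clockwise (dial grows); origin on that face 38 mm from the axis towards the pointer's end, half-way up the bar; x axis along the bar away from the axis, y axis out of this face
- flank_down: the opposite side of the bar, which is pushed to turn it anticlockwise (dial falls towards 0); origin on that face 38 mm from the axis, half-way up; x axis along the bar away from the axis, -y axis out of this face
- rocker (a joint): tilt of the green rocker, rad: 0 off (far half stands up), 0.30 on (far half pressed down level). Stays where it is left; about 4 N pressed on its far half turn it
- rocker_on_half (a point): point on the upper face of the rocker's far half (the half with a white stripe), 16 mm from the pivot: press here. The rocker is 45 mm long (along the transformer's x), 28 mm wide. Off, this point is 4.7 mm above the pivot, which is 109.5 mm above the bench; on, it is level with the pivot
- drive_module: flat drive module with a silver cover, 113 x 215 x 29 mm, lying to the right of the transformer; origin: centre of its underside. Loose; leave it where it lies
- driver_yellow: yellow and black screwdriver, 27 x 160 x 26 mm, lying in front of the transformer; origin: centre of its underside. Loose; leave it where it lies
- capacitor: black capacitor can, 18 mm across, 32 mm tall, standing to the left of the transformer; origin: centre of its underside. Loose; leave it where it stands
- relay: black box-shaped relay, 22 x 28 x 24 mm, to the left of the transformer; origin: centre of its underside. Loose; leave it where it stands
- terminal_block: green terminal block, 14 x 52 x 17 mm, to the left of the transformer; origin: centre of its underside. Loose; leave it where it lies
- side_cutter: side cutter with black handles, 57 x 118 x 11 mm, behind and to the left of the transformer; origin: centre of its underside. Loose; leave it where it lies
- heatsink: silver finned heatsink, 40 x 40 x 18 mm, in front and to the left of the transformer; origin: centre of its underside. Loose; leave it where it stands

How it is judged:
By the outcome, as a careful person would: the job done as asked, in the order asked, and still so for the second after the job is handed in, with the robot touching nothing.
It also fails if it takes over 62 s, if anything falls off the work surface, if the arm or the gripper's body presses on something with over 40 N, if the wrist force passes 120 N, or if a joint passes its speed limit or range.

## Robot

A 6-joint arm with a two-finger parallel gripper is mounted at the origin on a cart in front of the work surface, level with it; the furniture and walls round the work are solid. World frame = base frame: x ahead of the robot, y to its left, z up, the work surface at z = 0. Lengths are in mm, angles in rad, forces in N, time in s.
With the tool pointing down it reaches from about 350 to 975 mm from the base axis. Payload 7.1 kg.
Tool frame: the origin (TCP) lies on the front face of the gripper's body, between the roots of the fingers; the fingertips stand 80 mm ahead of it and the grasp point (between the pads) lies 61 mm ahead of it (env.tips_ahead is the distance from the TCP to the fingertips, in mm); z points along the fingers, y is the line along which they close (so a half turn about z gives the same grasp; the last joint's range is limited). The gripper opens to 88 mm and grips with 3 to 60 N. Pads are 20 mm wide; open, the fingers measure 115 mm over their backs; the gripper's body (75 mm by 178 mm) begins 61 mm behind the grasp point.
Start: joints at [-1.257, 0.423, 1.63, -0, 1.089, -0.019], TCP at [204.199, -590.685, 302.675] pointing down, gripper open.
Joint ranges: [-3, 3], [-0.9, 2.11], [0.09, 2.58], [-1.31, 4.45], [0.11, 2.69], [-2.54, 2.54]. Speed limits (rad/s): [2.39, 2.39, 3.01, 3.14, 3.14, 3.14].

## Interface

Orientations are given as a unit quaternion [x, y, z, w].
In Python, from station import env, set_gripper, viewer, workorder gives the robot as it stands. Calls block until the motion is done:
- env.reach(position, orientation): joint-space move of the TCP to a pose.
- env.move_l(position, rot=None, rate=150, f_stop=None): straight line of the TCP; rot=None keeps the orientation; rate is the mean speed in mm/s. With f_stop (N) it stops when the force on the tool has changed by that much, and returns True; else False.
- env.move_joints(angles): joint-space move.
- set_gripper(opening): finger opening in mm; the grip force is fixed at half the most; returns when the fingers have stopped.
- env.hold(seconds).
- env.ik(position, orientation): joint angles nearest the present ones, or None.
- env.read_state(): the state.
- viewer.camera(name): name is "side" or "top"; returns the picture (420x560x3 uint8, blue, green, red); there is no depth.
- viewer.camera_params(name): a dict with "fx", "fy", "cx", "cy" (pixels), "pose" (4x4, takes a point from camera to world coordinates). Camera axes: x right, y up, looking along -z (the intrinsics and any distortion apply to the point x, -y, -z); pixel columns grow to the right and rows downward; lengths in mm; the calibration is good to about 2 mm. A picture is of the moment at which its call begins. camera_params takes no time and is no camera call.
A pose or a line that the arm cannot do raises env.IKError and nothing moves.
- workorder.sign_off(): hands the job in; it is judged then, once.
The state is a dict: "time_s": time; "qpos": joint angles; "dq": joint speeds; "tau": joint torques, N m; "tool_pos": TCP position; "orientation": TCP orientation; "force": force on the tool from outside, world axes, zero at the start; "wrist_torque": the same for the moment, N m; "width": finger opening in mm; "grip_force": force on a finger pad.
Only numpy, scipy, OpenCV 4.12 (cv2) and the standard library are available. Lean on these libraries where they do the work, as an engineer would, in place of code of your own. Each camera call takes 0.05 s, during which the arm holds its last target. There are 200 camera calls.

## Working session

There is one attempt and no reset: what is moved stays moved. The work goes in short steps, each a Python script; the robot and the scene stay as the last script left them, time stands still between calls to the robot, and variables do not carry over. Pictures are saved under pics/ and viewed, at most 10 in all, crops included, and the job is handed in when it is done.

```bash
mkdir -p pics; ls
python3 - <<'E'
from station import env, set_gripper, viewer, workorder
import cv2
for n in("top","side"):
    cv2.imwrite(f"pics/{n}0.png",viewer.camera(n)); p=viewer.camera_params(n); print(n,p)
s=env.read_state(); print(s["time_s"],s["orientation"],s["width"],env.tips_ahead)
E
```

```text
pics
top {'fx': 420.3299476210822, 'fy': 420.3299476210822, 'cx': 275.4377716007938, 'cy': 214.0740759725443, 'pose': array([[-1.04225994e-02,  9.92385878e-01, -1.22725868e-01,
         4.24046099e+02],
       [-9.99753834e-01, -7.93775669e-03,  2.07186642e-02,
         2.65107824e+01],
       [ 1.95867417e-02,  1.22911600e-01,  9.92224318e-01,
         1.04272517e+03],
       [ 0.00000000e+00,  0.00000000e+00,  0.00000000e+00,
         1.00000000e+00]])}
side {'fx': 409.0965125514301, 'fy': 409.0965125514301, 'cx': 278.9896846302163, 'cy': 211.92740070519034, 'pose': array([[-9.03062635e-01,  2.34855161e-01, -3.59612195e-01,
         2.18781229e+02],
       [-4.29006416e-01, -5.33703435e-01,  7.28775780e-01,
         6.42948000e+02],
       [-2.07695102e-02,  8.12406115e-01,  5.82722002e-01,
         6.04656122e+02],
       [ 0.00000000e+00,  0.00000000e+00,  0.00000000e+00,
         1.00000000e+00]])}
0.1 [ 9.86186386e-01  1.65637924e-01 -9.13879924e-05 -6.94000962e-04] 87.71364358785019 80.0
```

View pics/top0.png

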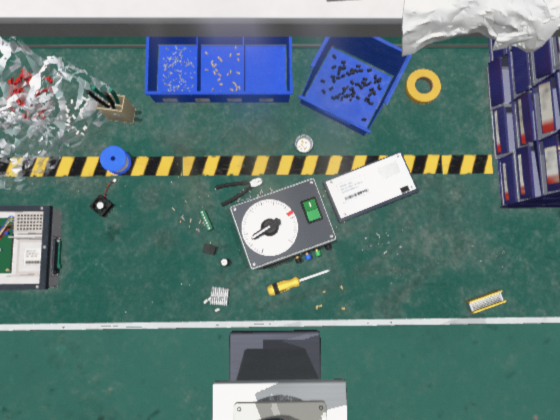

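View pics/side0.png

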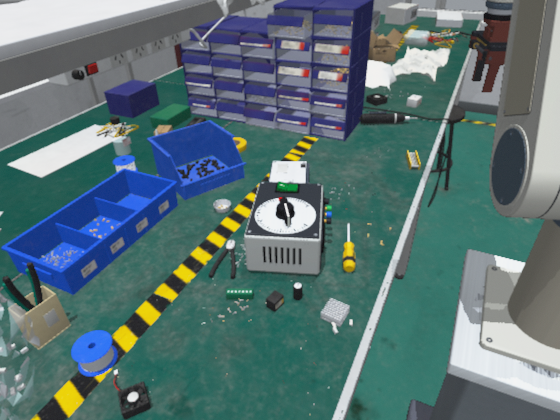

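Top view: transformer around (283,224), plate centre ~(270,227), red mark ~(290,213), rocker ~(313,210). The pointer's direction is towards ~(255,236). Side view: knob at ~(286,210). Next I'll measure.

```bash
cat > vis.py <<'E'
import numpy as np, cv2
from station import env, set_gripper, viewer, workorder
def ray(n,uv,z):
    p=viewer.camera_params(n); d=np.array([(uv[0]-p["cx"])/p["fx"],-(uv[1]-p["cy"])/p["fy"],-1.])
    P=p["pose"]; d=P[:3,:3]@d; o=P[:3,3]; return o+d*(z-o[2])/d[2]
def blobs(m,amin=5):
    n,l,s,c=cv2.connectedComponentsWithStats(m.astype(np.uint8)); return [(s[i,4],c[i]) for i in range(1,n) if s[i,4]>=amin], l
E
python3 - <<'E'
from vis import *
T=cv2.imread("pics/top0.png"); S=cv2.imread("pics/side0.png")
cv2.imwrite("pics/tc.png",cv2.resize(T[170:280,215:350],None,fx=5.5,fy=5.4,interpolation=cv2.INTER_CUBIC))
for n,I,(r0,r1,c0,c1),rock in(("top",T,(175,275,225,345),(313,210)),("side",S,(175,250,240,335),(288,188))):
    sub=I[r0:r1,c0:c1].astype(int); b,g,r=sub[...,0],sub[...,1],sub[...,2]
    off=np.array([c0,r0])
    for nm,m,z in(("red",(r>150)&(g<110)&(b<110),106.5),("green",(g>r+50)&(g>b+30)&(g>90),110)):
        for a,c in blobs(m)[0]: print(n,nm,a,c+off,ray(n,c+off,z).round(1))
    m=((r>170)&(g>170)&(b>170)).astype(np.uint8)
    cs,_=cv2.findContours(m,cv2.RETR_EXTERNAL,cv2.CHAIN_APPROX_NONE)
    for c in sorted(cs,key=cv2.contourArea)[-2:]:
        h=cv2.convexHull(c); w=np.array([ray(n,q[0]+off,106.5)[:2] for q in c],np.float32)
        print(n,"plate",cv2.contourArea(c),cv2.fitEllipse(np.array([ray(n,q[0]+off,106.5)[:2] for q in h],np.float32)),cv2.minEnclosingCircle(w))
E
```

```text
top red 10 [289.7 212.5] [543.2 -25.1 106.5]
top green 240 [311.425      209.77083333] [548.5 -73.8 110. ]
top green 28 [317.35714286 253.28571429] [451.1 -84.9 110. ]
top plate 455.5 ((582.1094360351562, -138.9912872314453), (65.91148376464844, 100.09110260009766), 97.74210357666016) ((580.3245239257812, -143.01614379882812), 48.509254455566406)
top plate 2428.0 ((510.9443664550781, 21.070253372192383), (126.35610961914062, 127.4524154663086), 86.41484832763672) ((511.015380859375, 20.866722106933594), 63.96622848510742)
side red 8 [279.75 198.  ] [547.2 -28.1 106.5]
side green 139 [287.15107914 186.37410072] [549.8 -73.1 110. ]
side green 29 [328.75862069 207.44827586] [435.3 -32.3 110. ]
side plate 227.0 ((564.7123413085938, -113.79729461669922), (42.384742736816406, 107.19076538085938), 111.36196899414062) ((567.5557861328125, -112.89824676513672), 43.92578887939453)
side plate 1294.5 ((511.8679504394531, 22.068119049072266), (126.41777801513672, 127.81746673583984), 36.719879150390625) ((512.1513671875, 22.432886123657227), 64.34087371826172)
```

View pics/tc.png

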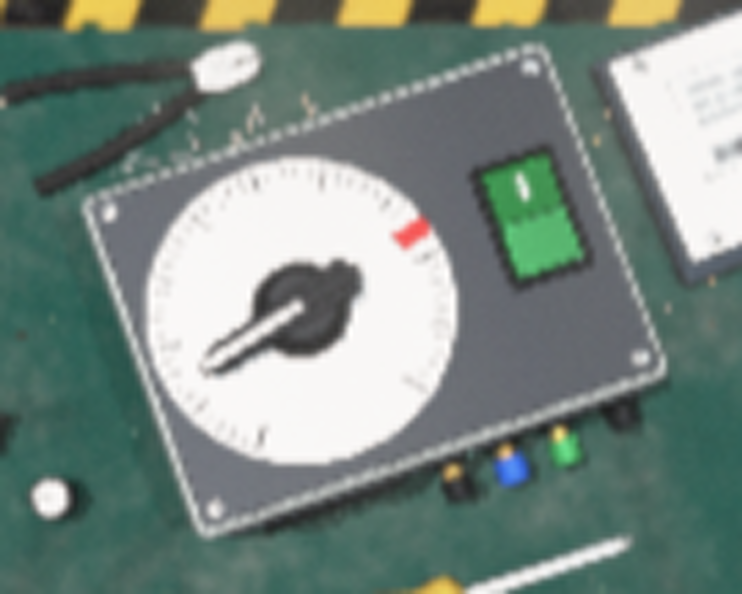

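The crop shows the white line from the axis (~(302,310)) to its tip (~(208,360)), the red mark at (411,233), and the zero mark at (262,436). The rocker's striped half is at (520,187). I'll compute yaw and dial next, then check IK.

```bash
cat >> vis.py <<'E'
from scipy.spatial.transform import Rotation as R
A=np.array([511.4,21.4]); YAW=0.34; ZT=106.5+10
def quat(psi): return (R.from_euler('z',psi)*R.from_euler('x',np.pi)).as_quat()
def pose(th,s,gap,z=ZT,r=38.):
    """closed fingers beside the bar when the bar points at world angle th; s=+1 flank_up"""
    u=np.array([np.cos(th),np.sin(th)]); n=np.array([-u[1],u[0]])
    return np.r_[A+r*u+s*(20+gap)*n, z+80], quat(max(th,-0.85))
def W(d): return YAW+2.5-d
def pointer(name):
    I=viewer.camera(name).astype(int) if isinstance(name,str) else name[1].astype(int)
    n=name if isinstance(name,str) else name[0]
    p=viewer.camera_params(n); h,w=I.shape[:2]; g=I.min(2)
    # unwarp to z=133 plane, 4 px/mm-free: sample rays from world grid
    P=np.linalg.inv(p["pose"]); N=241; xs=np.linspace(-60,60,N)
    X,Y=np.meshgrid(A[0]+xs,A[1]+xs,indexing='ij'); Q=np.stack([X,Y,np.full_like(X,133),np.ones_like(X)],-1)@P.T
    u=p["cx"]+p["fx"]*Q[...,0]/-Q[...,2]; v=p["cy"]-p["fy"]*Q[...,1]/-Q[...,2]
    return cv2.remap(I.astype(np.uint8),u.astype(np.float32),v.astype(np.float32),cv2.INTER_CUBIC)
E
python3 - <<'E'
from vis import *
T=cv2.imread("pics/top0.png"); 
q=lambda x,y:(x/5.5+215-.4,y/5.4+170-.4)
an=lambda v:np.arctan2(v[1],v[0])
tip=ray("top",q(208,361),133)[:2]; z=ray("top",q(262,436),106.5)[:2]; red=ray("top",q(411,233),106.5)[:2]
print("tip",tip,np.hypot(*(tip-A)),"dial by yaw",YAW+2.5-an(tip-A))
print("yaw zero",an(z-A)-2.5,"red",an(red-A)+1.3)
c=[ray("top",q(*k),104)[:2] for k in((85,203),(545,48),(665,372),(205,535))]
print("yaw edges",[an(c[0]-c[3]),an(c[1]-c[2]),an(c[0]-c[1])-np.pi/2,an(c[3]-c[2])-np.pi/2], "centre",np.mean(c,0))
print("stripe",ray("top",q(522,187),114)," rocker box c",ray("top",q(533,217),107))
for th,s in((2.06,-1),(2.84,-1),(2.84,1),(0.9,1),(-.96,1)): print(th,env.ik(*pose(th,s,3)))
S=pointer(("side",cv2.imread("pics/side0.png"))); T=pointer(("top",T))
cv2.imwrite("pics/unw.png",cv2.resize(np.hstack([T[::-1,::-1],S[::-1,::-1]]),None,fx=1.65,fy=1.65))
E
```

```text
tip [488.15867946  57.86124479] 43.23865576594675 dial by yaw 0.7017191517487804
yaw zero 0.35039117237985407 red 0.32833855482976027
yaw edges [np.float64(0.3390196253833656), np.float64(0.323662105474531), np.float64(0.3276325894005354), np.float64(0.33424528299716383)] centre [520.13218464  -9.76352805]
stripe [560.49633722 -69.33977365 114.        ]  rocker box c [548.85876527 -74.31293101 107.        ]
2.06 [ 1.04293942e-01  4.24815926e-01  1.93705136e+00 -4.44089210e-16
  7.79725363e-01 -3.84909731e-01]
2.84 [ 0.08837403  0.3854262   2.00771333  0.          0.74845312 -1.18082964]
2.84 [-0.00250778  0.36556195  2.04276579  0.          0.73326492 -1.27171145]
0.9 [ 1.03113505e-01  4.28517386e-01  1.93033833e+00 -4.44089210e-16
  7.82736932e-01  7.73909831e-01]
-0.96 [-1.52871658e-02  4.65552174e-01  1.86254703e+00 -4.44089210e-16
  8.13493447e-01  2.40550916e+00]
```

View pics/unw.png

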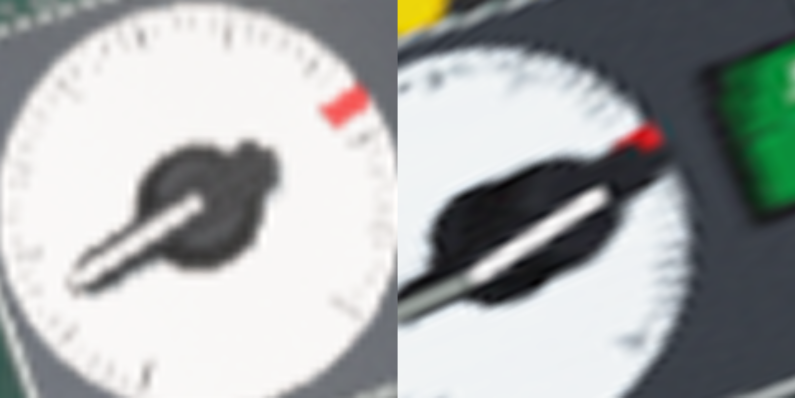

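Both views agree: the bar points at 2.12 in world angle, the axis is confirmed, and dial ≈ 0.71 with yaw ≈ 0.335. Now I'll push the knob to zero.

```bash
sed -i 's/YAW=0.34;/YAW=0.335;/' vis.py
python3 - <<'E'
from vis import *
set_gripper(0)
d0=0.71
p,q=pose(W(d0),-1,8); env.reach(p+[0,0,60],q); print(env.read_state()["time_s"],env.read_state()["width"])
print(env.move_l(p,rate=120,f_stop=10), env.read_state()["force"])
p,q=pose(W(d0),-1,0); env.move_l(p,rate=30,f_stop=10)
f0=None
for d in np.arange(d0-.1,-0.16,-0.08):
    p,q=pose(W(d),-1,0); hit=env.move_l(p,q,rate=20,f_stop=8)
    s=env.read_state(); print(round(d,2),hit,s["force"].round(1))
    if hit: break
n=np.array([-np.sin(W(d)),np.cos(W(d))]);print(s["tool_pos"])
# back off
P=np.array(s["tool_pos"]); P[:2]-=10*n; env.move_l(P,rate=60); env.move_l(P+[0,0,60],rate=150)
x=np.array([548.9+17*np.cos(YAW),-73.9+17*np.sin(YAW)]); env.reach(np.r_[x,225],quat(YAW))
T=pointer("top"); S=pointer("side"); print(env.read_state()["time_s"])
cv2.imwrite("pics/unw2.png",cv2.resize(np.hstack([T[::-1,::-1],S[::-1,::-1]]),None,fx=1.65,fy=1.65))
E
```

```text
4.025 0.29880793857930377
False [-0.45562595 -0.98364288 -0.1246541 ]
0.61 False [ 0.7 -0.4 -0.5]
0.53 False [ 0.9  0.1 -0.2]
0.45 False [0.8 0.3 0.3]
0.37 False [ 1.  -0.3  1. ]
0.29 False [0.9 0.7 0.1]
0.21 False [-0.3  0.3  0.9]
0.13 False [-0.2  1.  -0.2]
0.05 False [-0.4  0.8  1.1]
-0.03 False [-0.1  1.1  0.6]
-0.11 False [-0.1  1.1 -0.7]
[478.029112    48.43408564 196.48151146]
11.3917
```

View pics/unw2.png

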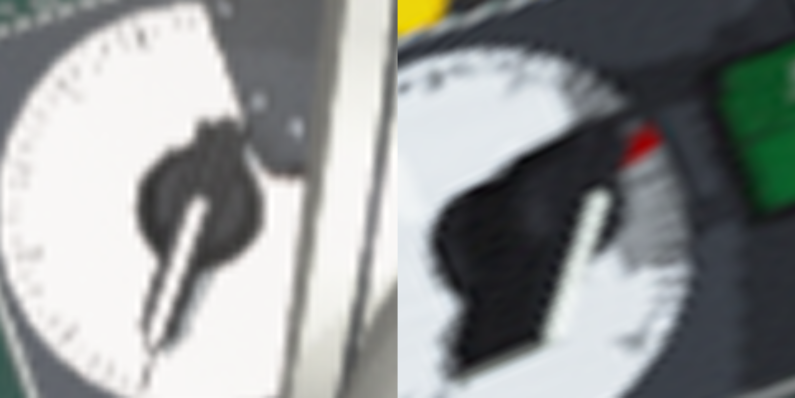

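The white line now runs (199,200)→(150,348), about 0.02 rad short of zero, and no stop force was felt. I'll push on until the stop is felt.

Run:
```python
from vis import *
p,q=pose(W(-.02),-1,8); env.reach(p+[0,0,60],q); env.move_l(p,rate=120,f_stop=10)
for d in np.arange(0.0,-0.45,-0.05):
    p,q=pose(W(d),-1,0); hit=env.move_l(p,quat(W(0)),rate=20,f_stop=7)
    s=env.read_state(); print(round(d,2),hit,s["force"].round(1),s["tool_pos"].round(1))
    if hit: break
n=np.array([-np.sin(W(0)),np.cos(W(0))])
t=np.array(s["tool_pos"])[:2]-A; print("offset from bar centre plane at zero",t@n)
P=np.array(s["tool_pos"]); P[:2]-=10*n; env.move_l(P,rate=60); env.move_l(P+[0,0,60],rate=150)
x=np.array([548.9+17*np.cos(YAW),-73.9+17*np.sin(YAW)]); env.reach(np.r_[x,215],quat(YAW))
T=pointer("top"); S=pointer("side"); print(env.read_state()["time_s"])
cv2.imwrite("pics/unw3.png",cv2.resize(np.hstack([T[::-1,::-1],S[::-1,::-1]]),None,fx=1.65,fy=1.65))
```

```text
0.0 False [-0.4 -0.6  0.2] [481.3  51.8 196.7]
-0.05 False [-0.  -0.7  0.9] [479.6  50.3 196.5]
-0.1 False [-0.8  1.1 -0.1] [478.2  48.7 196.5]
-0.15 True [1.4 3.3 0.2] [477.7  47.7 196.5]
offset from bar centre plane at zero -14.935841382244915
18.175
```

View pics/unw3.png

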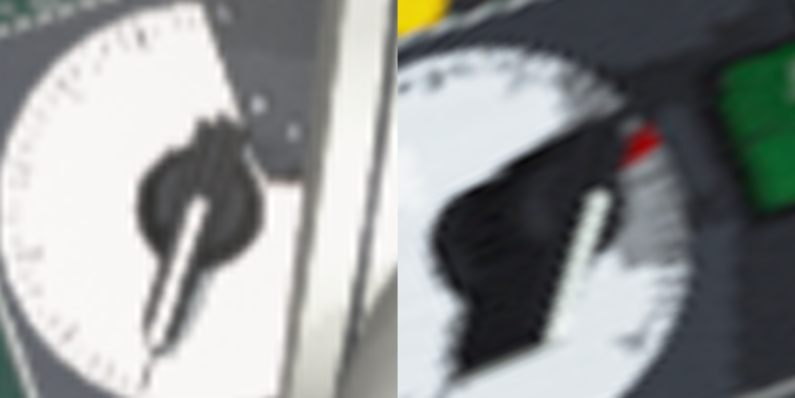

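The stop was felt, and the knob is at zero (line unchanged, pointing at the thick mark). The contact offset is 15 mm. Now press the rocker, then push clockwise to about 3.45 and look.

```bash
sed -i 's/s\*(20+gap)/s*(15+gap)/' vis.py
python3 - <<'E'
from vis import *
P=np.array(env.read_state()["tool_pos"])
env.move_l(np.r_[P[:2],198],rate=100,f_stop=12)
hit=env.move_l(np.r_[P[:2],187.5],rate=20,f_stop=14); s=env.read_state(); print("press",hit,s["force"],s["tool_pos"])
env.hold(.2); env.move_l(np.r_[P[:2],235],rate=120)
p,q=pose(W(0),1,9); env.reach(p+[0,0,55],q)
cv2.imwrite("pics/r.png",np.hstack([cv2.resize(viewer.camera(n)[r:r+40,c:c+50],(390,312),interpolation=cv2.INTER_CUBIC) for n,r,c in(("top",190,288),("side",168,262))]))
print(env.read_state()["time_s"])
E
```

```text
press True [-1.29850334  1.36008954  6.20273584] [565.93262608 -67.94697861 189.7755231 ]
21.8417
```

View pics/r.png

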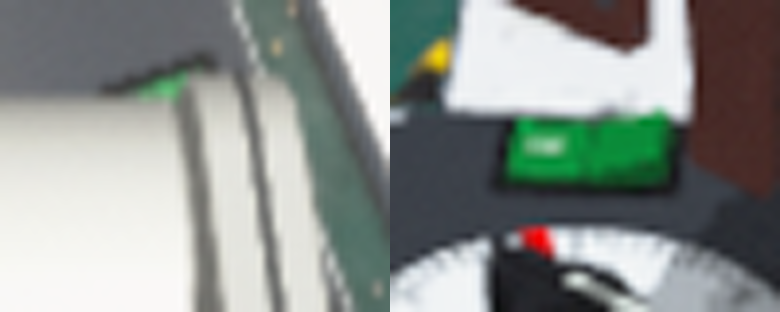

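The side view shows the far (striped, (545,145)) half level and bright, with the near half up. The press stopped at tip z = 109.8, level with the pivot, so it is on. Now push clockwise.

Run:
```python
from vis import *
p,q=pose(W(0),1,9); env.move_l(p,rate=120,f_stop=10)
for d in np.r_[0,np.arange(.12,3.5,.14),3.5]:
    p,q=pose(W(d),1,0); hit=env.move_l(p,q,rate=26,f_stop=15)
    if hit: print("hit",d,env.read_state()["force"]); break
s=env.read_state(); print(d,s["time_s"],s["force"].round(1))
p,q=pose(W(d),1,12); env.move_l(p,q,rate=60); env.move_l(p+[0,0,55],rate=150)
env.move_l(p+[-150,60,90],rate=220)
T=pointer("top"); S=pointer("side"); print(env.read_state()["time_s"])
cv2.imwrite("pics/unw4.png",cv2.resize(np.hstack([T[::-1,::-1],S[::-1,::-1]]),None,fx=1.65,fy=1.65))
```

```text
3.5 32.3417 [2.9 1.9 1. ]
34.2083
```

View pics/unw4.png

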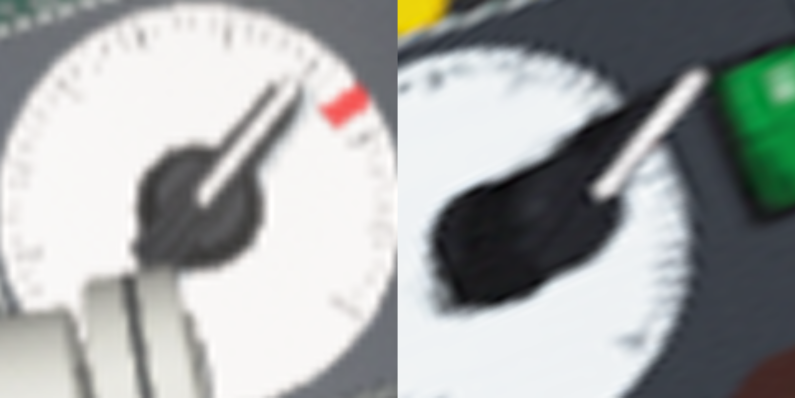

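The line runs (204,198)→(293,82). Both views give dial ≈ 3.50, matching the command. For the final push I'll flip the wrist half a turn and go to just short of the middle, 3.78.

Run:
```python
from vis import *
fl=lambda d:quat(W(d)+np.pi)
p,q=pose(W(3.5),1,10); env.reach(p+[0,0,60],fl(3.5)); env.move_l(p,rate=120,f_stop=10)
for d in (3.48,3.56,3.64,3.71,3.78):
    p,q=pose(W(d),1,0); hit=env.move_l(p,fl(d),rate=18,f_stop=15)
    if hit: print("hit",d); break
s=env.read_state(); print(d,s["time_s"],s["force"].round(1))
p,q=pose(W(d),1,12); env.move_l(p,rate=60); env.move_l(p+[0,0,55],rate=150)
env.move_l(p+[-150,60,90],rate=220)
T=pointer("top"); S=pointer("side"); print(env.read_state()["time_s"])
cv2.imwrite("pics/unw5.png",cv2.resize(np.hstack([T[::-1,::-1],S[::-1,::-1]]),None,fx=1.65,fy=1.65))
cv2.imwrite("pics/top5.png",viewer.camera("top"))
```

```text
3.78 39.5833 [0.9 2.6 0.3]
41.45
```

View pics/unw5.png

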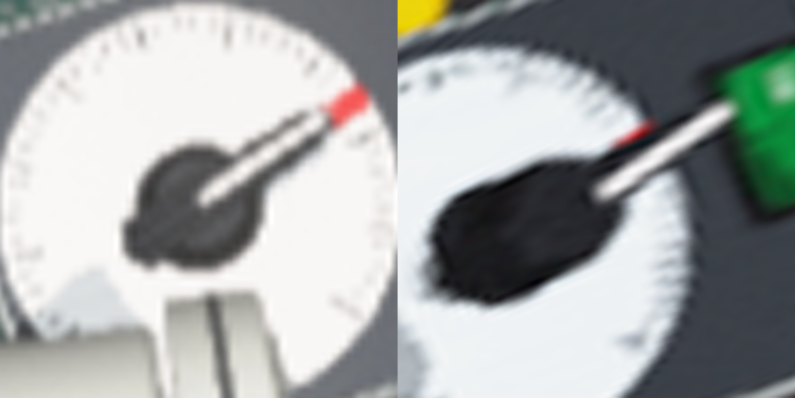

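The line runs (204,199)→(322,114) and stands on the red mark at (348,105); both views give dial ≈ 3.79. The rocker is still on and the hand is clear, so I'll hand in.

```bash
python3 -c "
from vis import *
print(workorder.sign_off())"
```

```text
the job is handed in; nothing more can be done
None
```

The job is handed in: I pushed the knob to the zero stop, switched the rocker on, then turned the knob to about 3.79 on the red mark (middle 3.80) and left the hand clear, at about 41 s of the 62 s allowed.

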